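# Set a vial carousel back one notch

### The arm

A 6-joint arm with a two-finger parallel gripper is mounted at the origin on a cart in front of the work surface, level with it; the furniture and walls round the work are solid. World frame = base frame: x ahead of the robot, y to its left, z up, the work surface at z = 0. Lengths are in mm, angles in rad, forces in N, time in s.
With the tool pointing down it reaches from about 275 to 875 mm from the base axis. Payload 12.5 kg.
Tool frame: the origin (TCP) lies between the finger pads; the fingertips stand ahead of it and the grasp point (between the pads) lies 5 mm behind it (ctrl.tip_extent is the y of the fingertips in the tool frame, in mm); y points along the fingers, x is the direction in which the jaws open and shut, and the axes are right-handed (so a half turn about y gives the same grasp; the last joint's range is limited). The gripper opens to 85 mm and grips with 20 to 120 N. Pads are 22 mm wide; open, the fingers measure 114 mm over their backs; the gripper's body (76 mm by 85 mm) begins 54 mm behind the grasp point. The pads swing forward as they close: fully open they stand 13 mm farther back than shut.
Start: joints at [1.179, 0.351, 1.652, -0, 1.139, -0.085], TCP at [166.074, 524.313, 245.29] pointing down, gripper open.
Joint ranges: [-2.75, 2.75], [-0.79, 2.1], [0.01, 2.65], [-1.57, 4.71], [0.07, 3.14], [-2.87, 2.87]. Speed limits (rad/s): [2.22, 2.22, 2.79, 3.14, 3.14, 3.14].

### API

Orientations are given as a 3x3 rotation matrix whose columns are the frame's x, y, z axes.
In Python, from bench import ctrl, cams gives the robot as it stands.
- The arm moves only by the shell command python3 -m handwheel 'ROWS' [OPENING]. ROWS is JSON, a list of rows, each an object of numbers: "dx", "dy", "dz": the shift along the tool's x, y, z in cm; "rx", "ry", "rz": the turn, a rotation vector about the tool's x, y, z in rad. A call has 1 to 12 rows; each row shifts and turns the pose as measured when the row begins, along the tool's axes as they then stand; what a row does not reach is not made up. A row lasts 1/8 s, in which the tool goes at most 62.5 mm and 10.7 degrees, less where a joint would pass 70% of its speed; a pose out of reach is approached as far as the arm can. A call with a gripper value outside its range is refused whole. OPENING is the closure, from 0 (fully open) to 1 (shut), set as the call begins (- or left out, the last holds). The fingers move at their own pace and stop on an object; the grip force is fixed at half the most. Time passes only in rows, so rows that do not move let the fingers close. It gives the time, the measured TCP pose, the force and the opening at its end, in the units of the state.
- ctrl.get_state(): the state, without advancing time (a new reading comes with each control period).
- cams.grab_frame(name): name is "side" or "top" or "wrist"; returns a dict with "pixels" (384x512x3 uint8, red, green, blue), "camera_matrix" (3x3 intrinsics, pixels), "cam_to_world" (4x4, takes a point from camera to world coordinates). Camera axes: x right, y down, z forward; pixel columns grow to the right and rows downward; lengths in mm; the calibration is good to about 2 mm. The wrist camera is an equidistant fisheye: a pixel r from the principal point sees the ray r / f radians off the axis. A picture is of the moment at which its call begins. There is no depth.
- ctrl.close_job(): hands the job in, once; it reports no verdict.
The state is a dict: "clock": time; "joint_pos": joint angles; "joint_velocities": joint speeds; "joint_torque": joint torques, N m; "tcp_pos": TCP position; "eef_rot": TCP orientation; "wrist_force": force on the tool from outside, world axes, zero at the start; "wrist_torque": the same for the moment, N m; "opening": opening from 0.0 (shut) to 1.0 (fully open).
Only numpy, scipy, OpenCV 4.12 (cv2) and the standard library are available. Lean on these libraries where they do the work, as an engineer would, in place of code of your own. Each camera call takes 0.05 s, during which the arm holds its last target.

### The job

The vial carousel was clicked on one place too far: the last vial of the row now stands one place past the pointer on the base. Lift the ratchet pawl with a fingertip on its ball-ended lever, right over so that it stays up, push the wheel backward (anticlockwise from above) just one notch so that this vial stands at the pointer again, then tip the pawl back down so that its nose drops home between the teeth. Only push with the fingers: lift out no vial, and leave the things round about where they stand.

Things in the scene. Friction and masses are not known exactly. Their poses are not given: they have to be found in the camera images.
- wheel_axis (a point): Point on the carousel's upright axis, level with the top of its white drum (45 mm above the trolley). The drum has 8 vial pockets on a 50 mm radius; round it lies a steel ring (68 to 80 mm from the axis) with 8 saw teeth 9 mm high on top: backward, a tooth's upright face strikes the pawl nose; behind each face a ramp falls away. x axis: away from the pointer.
- wheel (a joint): Turn of the wheel in rad, 0 to -0.025 at the start, growing anticlockwise from above (backward; blocked at 0 while the pawl is down). One notch is 0.785. Friction (0.7 N at a lug) keeps it where it is left. One notch back the pawl nose comes fully home if this reads 0.64 to 0.785; short of that it rests on a ramp and the wheel can still be pushed back onto it; past 0.80 it is a tooth further.
- push_lug (a point): Centre of the white lug at the front left of the wheel's rim, 93 mm from the axis: it stands out to 104 mm from the axis, 24 mm beyond the ring, 12 mm along the rim, from 29 to 46 mm above the trolley. It turns with the wheel; backward takes it to the right along the robot's side. There are four such lugs, 90 degrees apart.
- pawl (a joint): Angle of the steel pawl in rad: 0 = nose at the bottom between two teeth, grows as the nose lifts, 1.15 = thrown right over, on its stop. Its weight takes it: below about 0.65 it falls shut, beyond about 0.85 it falls open and stays there. The nose is clear of the teeth above about 0.25.
- pawl_knob (a point): Centre of the ball (16 mm across) on the pawl's lever, 49 mm from the pivot. Pawl down: the ball is 42 mm above the pivot and 25 mm to the -x side of point pawl_pivot (over the nose), 108 mm above the trolley. Pawl thrown over: 28 mm to the +x side and 40 mm above the pivot. Less than 1 N on the ball swings it.
- pawl_pivot (a point): Centre of the pawl's level pivot pin, fixed to the base right of the wheel, 66 mm above the trolley, 85 mm from the wheel axis. x axis: level, the way the ball is pushed to lift the pawl; y: along the pin toward the wheel; z up. A bracket plate stands 32 to 40 mm to its -y side, 17 mm to -x and 25 mm to +x of it, up to 86 mm above the trolley.
- pick_point (a point): Point on the base frame where the axis of a vial lies when its pocket stands at the pointer, 45 mm above the trolley. The pointer is a dark arrow on a tongue of the base plate, lower than the lugs (11 mm high), at the robot's side.
- due_vial_mid (a point): Centre (half-way up) of the vial to bring back to the pointer: glass vial with dark cap, 29 mm across, 74 mm tall, standing loosely in the pocket one place to the left of the pointer; its top is 86 mm above the trolley. The next pockets backward from it are empty.
- vial_b_mid (a point): Centre of a like vial, at the pointer at the start.
- vial_c_mid (a point): Centre of a like vial in the next pocket to the right.
- vial_d_mid (a point): Centre of a like vial in the pocket after that.
- gel_bottle: Pump bottle of hand gel, 62x79x194 mm, at the back left; origin under its centre. To be left alone.
- tape: Roll of tape, 69 mm across, 25 mm high, on the lid of the clear box at the left (the box is fixed, 122x238x66 mm). To be left alone.
- gauze_a: Gauze pack 86x59x13 mm on the lid of the clear box. To be left alone.
- gauze_b: Gauze pack of the same size on top of the first. To be left alone.
- jar: Ointment jar, 36 mm across, 53 mm high, at the back right. To be left alone.
- small_dropper: Small dropper bottle, 29 mm across, 86 mm high, at the front right. To be left alone.
- loose_vial: Vial 29 mm across, 74 mm high, standing on the trolley at the front right. To be left alone.
- brown_bottle: Brown screw-cap medicine bottle, 45 mm across, 129 mm high, at the back beside the pump bottle. To be left alone.

How it is judged (in metres and radians):
On the way, in this order (a step that is already met when the one before it is completed fails the run):
1. the pawl is thrown right over while the wheel is still at its first notch (value of joint pawl above 0.9 rad and value of joint wheel below 0.2 rad), for 0.2 s.
2. the wheel is pushed backward past the tooth (value of joint wheel above 0.3 rad), for 0.1 s.
At the end, for the whole second after the job is handed in: The wheel stands still one notch back, at 0.785 rad (-0.185, +0.055); the pawl nose is home between the teeth (pawl under 0.05 rad); the due vial is within 12 mm of the pick point, and the four vials stand in their pockets, upright within 0.15 rad and raised no more than 7 mm (value of joint wheel between 0.6 and 0.84 rad and value of joint pawl below 0.05 rad and horizontal distance between due_vial_mid and pick_point below 0.012 m and angle between each of due_vial_mid, vial_b_mid, vial_c_mid, vial_d_mid's own z axis and vertical below 0.15 rad and height (world z) of each of due_vial_mid, vial_b_mid, vial_c_mid, vial_d_mid below 0.056 m and velocity of joint wheel between -0.05 and 0.05 rad/s); the robot touches nothing.
It fails at once if a vial of the carousel is lifted or tipped (height (world z) of any of due_vial_mid, vial_b_mid, vial_c_mid, vial_d_mid above 0.064 m or angle between any of due_vial_mid, vial_b_mid, vial_c_mid, vial_d_mid's own z axis and vertical above 0.4 rad).
It fails at once if something standing round about is moved more than 20 mm (distance of any of gel_bottle, tape, gauze_a, gauze_b, jar, small_dropper, loose_vial, brown_bottle from where it was at the start of the episode above 0.02 m).
It also fails if it takes over 61 s, if anything falls off the work surface, if the arm or the gripper's body presses on something with over 40 N, if the wrist force passes 120 N, or if a joint passes its speed limit or range.

## Working session

There is one attempt and no reset: what is moved stays moved. The work goes in short steps, Python scripts to look and compute and a shell command to move; the robot and the scene stay as the last step left them, time stands still between calls to the robot, and variables do not carry over. Pictures are saved under pics/ and viewed, and the job is handed in when it is done.

```bash
ls; mkdir -p pics; python3 - <<'E'
from bench import ctrl, cams
import cv2
for n in ["side","top","wrist"]:
    f=cams.grab_frame(n); cv2.imwrite(f"pics/{n}0.png",f["pixels"][:,:,::-1])
    print(n,f["camera_matrix"].round(1).tolist(),f["cam_to_world"].round(3).tolist())
print(ctrl.get_state(), ctrl.tip_extent)
E
```

```text
pics
side [[450.1, 0.0, 256.8], [0.0, 450.1, 192.5], [0.0, 0.0, 1.0]] [[-0.998, -0.005, 0.069, 511.199], [-0.065, 0.426, -0.903, 975.443], [-0.025, -0.905, -0.425, 500.513], [0.0, 0.0, 0.0, 1.0]]
top [[428.0, 0.0, 255.4], [0.0, 428.0, 183.9], [0.0, 0.0, 1.0]] [[0.025, -0.988, 0.155, 429.856], [-1.0, -0.027, -0.013, 92.12], [0.017, -0.155, -0.988, 1058.577], [0.0, 0.0, 0.0, 1.0]]
wrist [[297.3, 0.0, 259.5], [0.0, 297.3, 187.3], [0.0, 0.0, 1.0]] [[0.302, 0.901, 0.31, 84.415], [0.953, -0.285, -0.1, 548.978], [-0.002, 0.326, -0.945, 371.979], [0.0, 0.0, 0.0, 1.0]]
{'clock': 0.15, 'joint_pos': array([ 1.17940478e+00,  3.51108382e-01,  1.65224380e+00, -1.77317095e-05,
        1.13908112e+00, -8.46289437e-02]), 'joint_velocities': array([-0.00015553, -0.00215072, -0.00261293, -0.00017384, -0.0012004 ,
        0.00067491]), 'joint_torque': array([ 1.18704393e-03, -5.06250072e+01, -2.91503102e+01, -1.15372341e-04,
        3.35347046e-03, -1.23311460e-05]), 'tcp_pos': array([165.99474685, 524.11817508, 244.89697642]), 'eef_rot': array([[ 3.01966758e-01, -3.05799506e-04, -9.53318406e-01],
       [ 9.53318086e-01, -7.83221463e-04,  3.01966908e-01],
       [-8.39000768e-04, -9.99999647e-01,  5.50173532e-05]]), 'wrist_force': array([-0.38420998,  0.14501346, -0.01186066]), 'wrist_torque': array([0.01220286, 0.07516699, 0.03726538]), 'opening': 1.0006685179236} 14.0
```

View pics/side0.png

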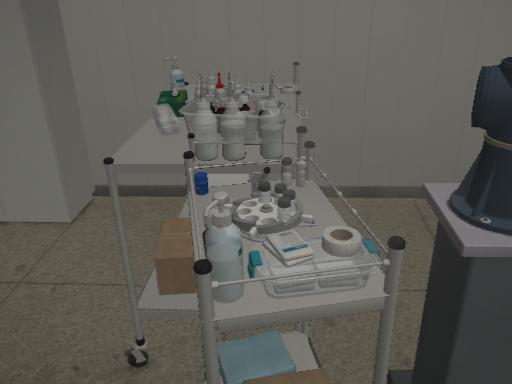

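View pics/top0.png

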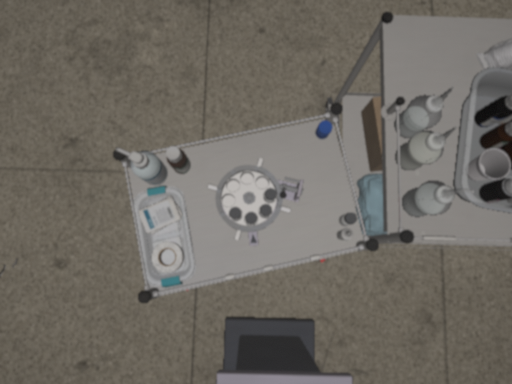

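View pics/wrist0.png

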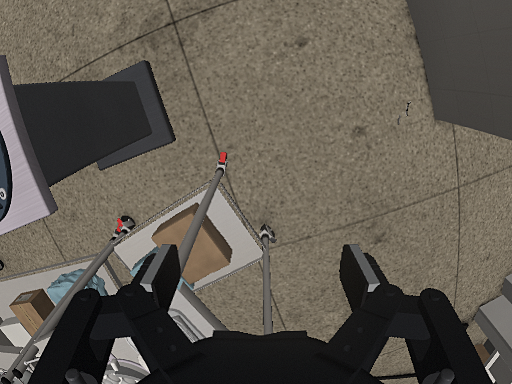

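```bash
cat > h.py <<'E'
import numpy as np, cv2
from bench import ctrl, cams
def ray(f,u,v,fish=False):
    K=f["camera_matrix"];M=f["cam_to_world"]
    d=np.array([(u-K[0,2])/K[0,0],(v-K[1,2])/K[1,1],1.])
    if fish:
        r=np.hypot(d[0],d[1]); t=r
        d=np.array([d[0]/r*np.sin(t),d[1]/r*np.sin(t),np.cos(t)]) if r>0 else np.array([0,0,1.])
    d=M[:3,:3]@d
    return M[:3,3],d/np.linalg.norm(d)
def atz(f,u,v,z,fish=False):
    o,d=ray(f,u,v,fish); return o+d*(z-o[2])/d[2]
def tri(rays):
    A=np.zeros((3,3));b=np.zeros(3)
    for o,d in rays:
        P=np.eye(3)-np.outer(d,d);A+=P;b+=P@o
    x=np.linalg.solve(A,b)
    return x,[np.linalg.norm((np.eye(3)-np.outer(d,d))@(x-o)) for o,d in rays]
def proj(f,p,fish=False):
    K=f["camera_matrix"];M=f["cam_to_world"]
    c=M[:3,:3].T@(np.asarray(p,float)-M[:3,3])
    if fish:
        t=np.arctan2(np.hypot(c[0],c[1]),c[2]); r=np.hypot(c[0],c[1])
        return K[0,2]+K[0,0]*t*c[0]/r, K[1,2]+K[1,1]*t*c[1]/r
    return K[0,2]+K[0,0]*c[0]/c[2], K[1,2]+K[1,1]*c[1]/c[2]
def crop(name,file,u0,v0,u1,v1,s=None):
    f=cams.grab_frame(name); im=f["pixels"][v0:v1,u0:u1,::-1]
    s=s or min(800/(u1-u0),600/(v1-v0))
    cv2.imwrite(f"pics/{file}.png",cv2.resize(im,None,fx=s,fy=s,interpolation=cv2.INTER_CUBIC)); print(file,"scale",s)
    return f
E
python3 - <<'E'
from h import *
f=crop("top","topc1",195,145,315,235)
crop("side","sidec1",215,160,325,242)
print(atz(f,249,197,45))
E
```

```text
topc1 scale 6.666666666666667
sidec1 scale 7.2727272727272725
[557.30030861  92.9555399   45.        ]
```

View pics/topc1.png

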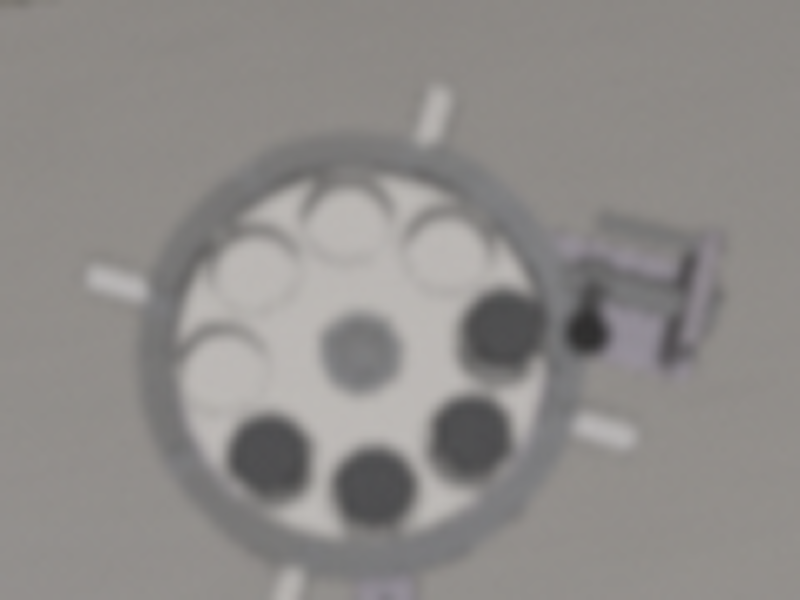

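View pics/sidec1.png

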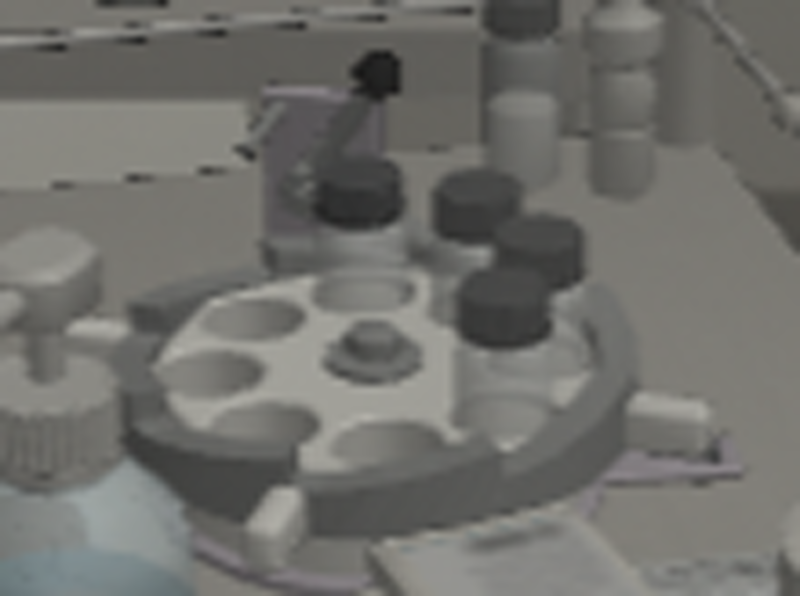

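```bash
python3 - <<'E'
from h import *
ft=cams.grab_frame("top");fs=cams.grab_frame("side")
T=lambda a,b:ray(ft,195+a/6.6667,145+b/6.6667)
S=lambda a,b:ray(fs,215+a/7.2727,160+b/7.2727)
print("knob",tri([T(588,330),S(378,74)]))
print("hub",tri([T(361,348),S(374,330)]))
print("duecap",tri([T(268,453),S(505,285)]))
print("capb",tri([T(374,485),S(540,230)]), "capc",tri([T(472,434),S(478,188)]),"capd",tri([T(503,325),S(360,175)]))
Tz=lambda a,b,z:atz(ft,195+a/6.6667,145+b/6.6667,z).round(1)
for n,p in dict(back=(435,113),left=(116,281),right=(605,430),frontend=(288,590)).items(): print("lug",n,Tz(*p,46))
print("ring l,r,t,b",Tz(140,352,45),Tz(580,352,45),Tz(361,130,45),Tz(361,578,45))
print("pointer",Tz(385,590,11)); print("bracket edge",Tz(708,235,86),Tz(680,370,86))
crop("top","topc2",215,215,295,275); crop("side","sidec2",290,190,350,235)
E
```

```text
knob (array([558.59206037,  16.2043437 , 105.60311426]), [np.float64(1.1578376642045267), np.float64(1.157837664204385)])
hub (array([557.08192887,  92.56891176,  53.39565237]), [np.float64(1.2933915326578627), np.float64(1.2933915326579497)])
duecap (array([516.77040704, 123.3114831 ,  83.81772597]), [np.float64(1.8086937930623044), np.float64(1.808693793062344)])
capb (array([506.70334126,  86.78146306,  84.34861915]), [np.float64(1.7678233987844332), np.float64(1.767823398784355)]) capc (array([525.47705766,  53.64654047,  82.99321606]), [np.float64(2.066620394290894), np.float64(2.0666203942909025)]) capd (array([562.96446032,  43.78319989,  82.83631516]), [np.float64(1.5384426551186166), np.float64(1.53844265511821)])
lug back [643.1  68.1  46. ]
lug left [578.5 181.   46. ]
lug right [529.6   4.9  46. ]
lug frontend [470.1 116.   46. ]
ring l,r,t,b [553.3 171.5  45. ] [557.5  14.1  45. ] [636.3  94.7  45. ] [475.   90.4  45. ]
pointer [472.4  81.4  11. ]
bracket edge [594.3 -26.4  86. ] [547.1 -17.2  86. ]
topc2 scale 10.0
sidec2 scale 13.333333333333334
```

View pics/topc2.png

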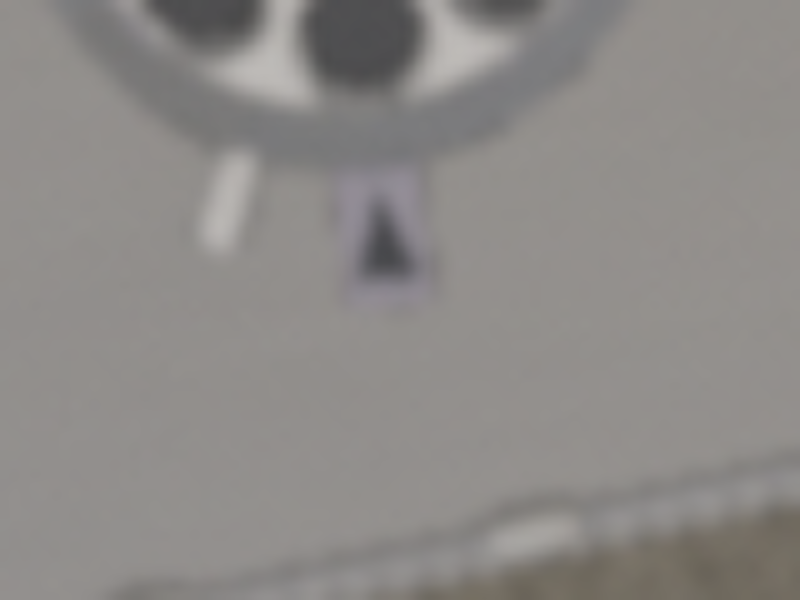

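```bash
python3 - <<'E'
from h import *
ft=cams.grab_frame("top");fs=cams.grab_frame("side")
for t,s in [((120,154),(203,267)),((146,297),(397,243)),((335,108),(189,156)),((371,245),(310,146))]:
    print(tri([ray(ft,*t),ray(fs,*s)]))
for n,p in dict(lugout=(236.6,240),lugin=(239.2,230.5)).items(): print(n,atz(ft,*p,46))
print("arrowtip,base",atz(ft,253,234.5,11),atz(ft,253.7,242.5,11))
print("caps at 86", [atz(ft,195+a/6.6667,145+b/6.6667,86).round(1) for a,b in [(268,453),(374,485),(472,434),(503,325)]])
E
```

```text
(array([643.17629133, 391.1886337 ,  95.06097791]), [np.float64(0.9417627555164869), np.float64(0.9417627555162909)])
(array([326.38298843, 311.10675226,  94.85302506]), [np.float64(0.9155109436662161), np.float64(0.9155109436662323)])
(array([ 766.96080953, -103.3712719 ,   95.78996359]), [np.float64(0.06792717294854979), np.float64(0.06792717294837244)])
(array([ 451.37657743, -183.45166334,   94.17475461]), [np.float64(1.1929733317907987), np.float64(1.1929733317908082)])
lugout [454.8440243  119.25128558  46.        ]
lugin [477.16203239 113.84199144  46.        ]
arrowtip,base [469.98245683  80.75523377  11.        ] [450.74835384  78.56042125  11.        ]
caps at 86 [array([514.8, 123.3,  86. ]), array([504.8,  86.9,  86. ]), array([523.1,  53.8,  86. ]), array([561.,  44.,  86.])]
```

```bash
python3 -m handwheel '[{"dx":-3.4,"dz":-4.4},{"dx":-3.4,"dz":-4.4},{"dx":-3.4,"dz":-4.4},{"dx":-3.4,"dz":-4.4},{"dx":-3.4,"dz":-4.4},{"dx":-3.4,"dz":-4.4},{"dx":-3.4,"dz":-4.4},{"dx":-3.4,"dz":-4.4},{"dx":-3.4,"dz":-4.4},{"dx":-3.4,"dz":-4.4},{}]' 1
python3 - <<'E'
from h import *
f=cams.grab_frame("wrist"); cv2.imwrite("pics/w1.png",f["pixels"][:,:,::-1])
s=ctrl.get_state(); print(s["clock"],s["tcp_pos"].round(1),s["eef_rot"].round(3).tolist(),s["opening"])
E
```

```text
0.6 [166.1 524.3 245.3] [[0.302, -0.0, -0.953], [0.953, -0.0, 0.302], [-0.0, -1.0, -0.0]] 1.0016888341580998invalid input at $[0]: expected keys dx, dy, dz, rx, ry, rz
```

View pics/w1.png

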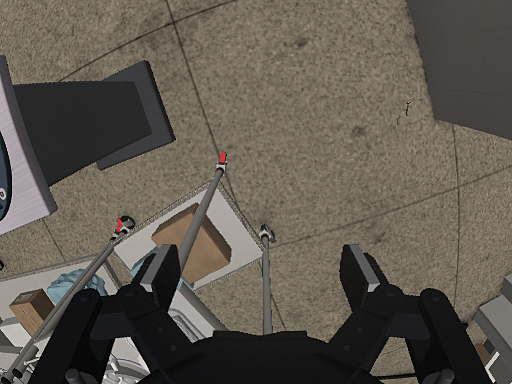

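```bash
python3 -m handwheel '[{"dx":-3.4,"dy":0,"dz":-4.4,"rx":0,"ry":0,"rz":0},{"dx":-3.4,"dy":0,"dz":-4.4,"rx":0,"ry":0,"rz":0},{"dx":-3.4,"dy":0,"dz":-4.4,"rx":0,"ry":0,"rz":0},{"dx":-3.4,"dy":0,"dz":-4.4,"rx":0,"ry":0,"rz":0},{"dx":-3.4,"dy":0,"dz":-4.4,"rx":0,"ry":0,"rz":0},{"dx":-3.4,"dy":0,"dz":-4.4,"rx":0,"ry":0,"rz":0},{"dx":-3.4,"dy":0,"dz":-4.4,"rx":0,"ry":0,"rz":0},{"dx":-3.4,"dy":0,"dz":-4.4,"rx":0,"ry":0,"rz":0},{"dx":-3.4,"dy":0,"dz":-4.4,"rx":0,"ry":0,"rz":0},{"dx":-3.4,"dy":0,"dz":-4.4,"rx":0,"ry":0,"rz":0},{"dx":0,"dy":0,"dz":0,"rx":0,"ry":0,"rz":0}]' 1
python3 - <<'E'
from h import *
f=cams.grab_frame("wrist"); cv2.imwrite("pics/w2.png",f["pixels"][:,:,::-1])
s=ctrl.get_state(); print(s["clock"],s["tcp_pos"].round(1),s["eef_rot"].round(3).tolist(),s["opening"])
E
```

```text
clock: 1.98
tcp_pos: [493.2, 53.3, 246.6]
eef_rot: [[0.3, 0.006, -0.954], [0.954, 0.003, 0.3], [0.004, -1.0, -0.005]]
wrist_force: [0.2, 0.2, 0.1]
opening: 0.001
2.025 [492.2  54.6 246.5] [[0.299, 0.005, -0.954], [0.954, 0.003, 0.299], [0.004, -1.0, -0.004]] -0.004174845025489862
```

View pics/w2.png

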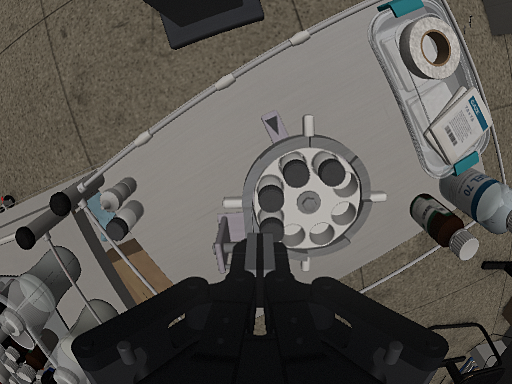

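```bash
python3 -m handwheel '[{"dx":-4,"dy":0,"dz":0,"rx":0,"ry":0,"rz":0},{"dx":-4,"dy":0,"dz":0,"rx":0,"ry":0,"rz":0},{"dx":0,"dy":2,"dz":0,"rx":0,"ry":0,"rz":0},{"dx":0,"dy":0,"dz":0,"rx":0,"ry":0,"rz":0}]' 1
python3 - <<'E'
from h import *
f=cams.grab_frame("wrist"); cv2.imwrite("pics/w3.png",cv2.resize(f["pixels"][90:320,200:506,::-1],None,fx=2.6,fy=2.6,interpolation=cv2.INTER_CUBIC))
import pickle; pickle.dump({k:f[k] for k in("camera_matrix","cam_to_world")},open("w3.pkl","wb"))
s=ctrl.get_state(); print(s["clock"],s["tcp_pos"].round(1),s["eef_rot"].round(3).tolist(),s["opening"])
E
```

```text
clock: 2.52
tcp_pos: [466.1, -19.9, 226.1]
eef_rot: [[0.295, 0.005, -0.956], [0.956, 0.004, 0.295], [0.005, -1.0, -0.004]]
wrist_force: [-0.3, 0.4, -0.6]
opening: -0.002
2.575 [466.7 -20.  227. ] [[0.294, 0.007, -0.956], [0.956, 0.003, 0.294], [0.005, -1.0, -0.005]] 0.002016754756475732
```

View pics/w3.png

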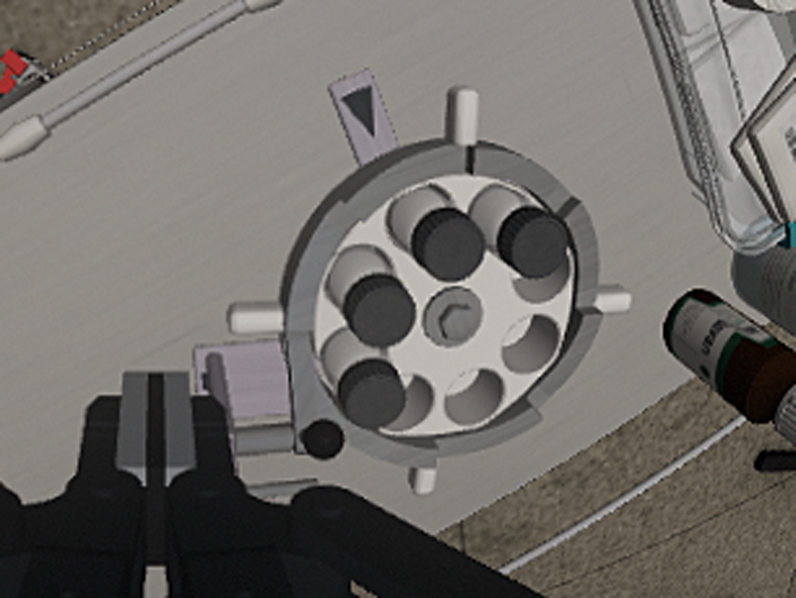

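```bash
python3 - <<'E'
from h import *
import pickle
w=pickle.load(open("w3.pkl","rb"))
ft=cams.grab_frame("top");fs=cams.grab_frame("side")
W=lambda a,b:ray(w,200+a/2.6,90+b/2.6,True)
Wz=lambda a,b,z:atz(w,200+a/2.6,90+b/2.6,z,True).round(1)
T=lambda a,b:ray(ft,195+a/6.6667,145+b/6.6667)
S=lambda a,b:ray(fs,215+a/7.2727,160+b/7.2727)
print("knob TW",tri([T(588,330),W(322,439)]),"SW",tri([S(378,74),W(322,439)]),"TSW",tri([T(588,330),S(378,74),W(322,439)]))
print("hub TW",tri([T(361,348),W(456,318)]))
print("caps86",[Wz(*p,86) for p in [(535,243),(448,245),(380,311),(371,394)]])
print("lug front out/in",Wz(462,92,46),Wz(462,140,46),"right",Wz(232,318,46),Wz(285,318,46),"left out",Wz(630,297,46), "pointer",Wz(345,90,11),Wz(376,138,11))
print("pin/base",Wz(238,440,66),Wz(300,436,66),"base edge",Wz(195,347,5),Wz(285,341,5))
print("fingertip",Wz(156,375,227-14))
E
```

```text
knob TW (array([556.87217283,  17.4206246 , 107.7525547 ]), [np.float64(1.0545397101246727), np.float64(1.0545397101246805)]) SW (array([558.87421855,  18.38667285, 106.05630058]), [np.float64(0.9452756720434341), np.float64(0.9452756720434791)]) TSW (array([558.33187111,  17.38332477, 105.98455549]), [np.float64(1.4823916855689698), np.float64(1.3721684230599571), np.float64(1.249850293402258)])
hub TW (array([555.25049097,  93.65960901,  51.64918657]), [np.float64(1.3074423272239046), np.float64(1.3074423272239253)])
caps86 [array([513.8, 123.1,  86. ]), array([503.3,  85.9,  86. ]), array([521.7,  54. ,  86. ]), array([557.3,  43.7,  86. ])]
lug front out/in [456.3 117.7  46. ] [476.5 113.4  46. ] right [525.1  -3.1  46. ] [532.2  19.2  46. ] left out [578.5 192.1  46. ] pointer [449.1  75.2  11. ] [474.7  84.1  11. ]
pin/base [574.  -15.2  66. ] [581.   11.7  66. ] base edge [553.8 -25.9   5. ] [564.5  18.4   5. ]
fingertip [455.9 -17.6 213. ]
```

```bash
python3 -m handwheel '[{"dx":3,"dy":0,"dz":-2.2,"rx":0,"ry":0,"rz":0},{"dx":3,"dy":0,"dz":-2.2,"rx":0,"ry":0,"rz":0},{"dx":0,"dy":4,"dz":0,"rx":0,"ry":0,"rz":0},{"dx":0,"dy":4,"dz":0,"rx":0,"ry":0,"rz":0},{"dx":0,"dy":0,"dz":0,"rx":0,"ry":0,"rz":0}]' 1

```

```text
clock: 3.3
tcp_pos: [532.0, 29.4, 150.6]
eef_rot: [[0.29, 0.015, -0.957], [0.957, 0.003, 0.29], [0.007, -1.0, -0.013]]
wrist_force: [-0.1, 0.4, -0.5]
opening: 0.006
```

```bash
python3 -m handwheel '[{"dx":-0.5,"dy":2,"dz":0.3,"rx":0,"ry":0,"rz":0},{"dx":0,"dy":2,"dz":0.1,"rx":0,"ry":0,"rz":0},{"dx":0,"dy":0,"dz":0,"rx":0,"ry":0,"rz":0}]' 1
python3 - <<'E'
from h import *
crop("side","s3",215,120,335,210); crop("top","t3",195,145,315,235)
s=ctrl.get_state(); print(s["clock"],s["tcp_pos"].round(1))
E
```

```text
clock: 3.68
tcp_pos: [530.2, 26.7, 115.6]
eef_rot: [[0.289, 0.022, -0.957], [0.957, 0.003, 0.289], [0.009, -1.0, -0.02]]
wrist_force: [0.7, 0.7, 0.8]
opening: 0.003
s3 scale 6.666666666666667
t3 scale 6.666666666666667
3.775 [530.9  26.6 116.5]
```

View pics/s3.png

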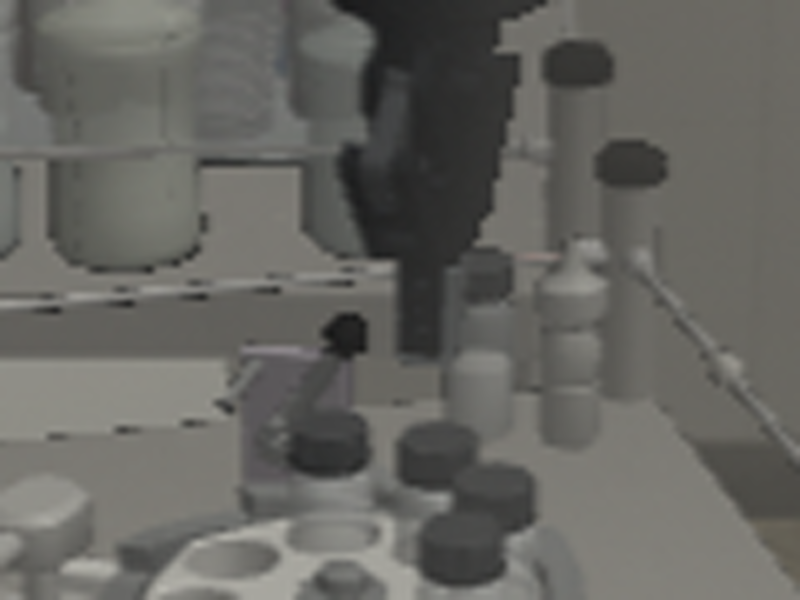

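View pics/t3.png

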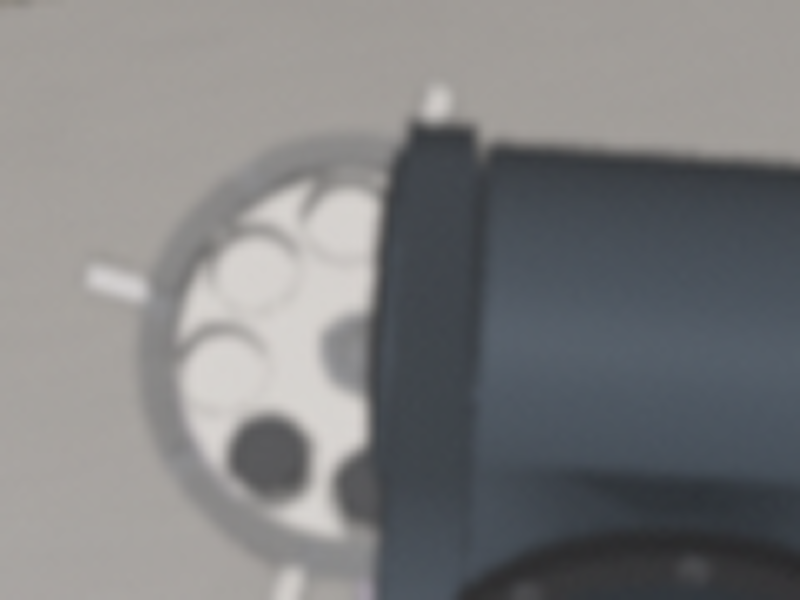

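```bash
python3 -m handwheel '[{"dx":0,"dy":0.5,"dz":0,"rx":0.02,"ry":0,"rz":0},{"dx":0,"dy":0,"dz":-1,"rx":0,"ry":0,"rz":0},{"dx":0,"dy":0,"dz":-1,"rx":0,"ry":0,"rz":0},{"dx":0,"dy":0,"dz":-1,"rx":0,"ry":0,"rz":0},{"dx":0,"dy":0,"dz":-1,"rx":0,"ry":0,"rz":0},{"dx":0,"dy":0,"dz":0,"rx":0,"ry":0,"rz":0}]' 1
python3 - <<'E'
from h import *
crop("side","s4",215,120,335,210)
s=ctrl.get_state(); print(s["clock"],s["tcp_pos"].round(1))
E
```

```text
clock: 4.53
tcp_pos: [574.0, 14.0, 114.0]
eef_rot: [[0.289, 0.008, -0.957], [0.957, 0.009, 0.289], [0.011, -1.0, -0.005]]
wrist_force: [-0.9, -0.1, -0.6]
opening: -0.005
s4 scale 6.666666666666667
4.575 [573.5  14.2 113.9]
```

View pics/s4.png

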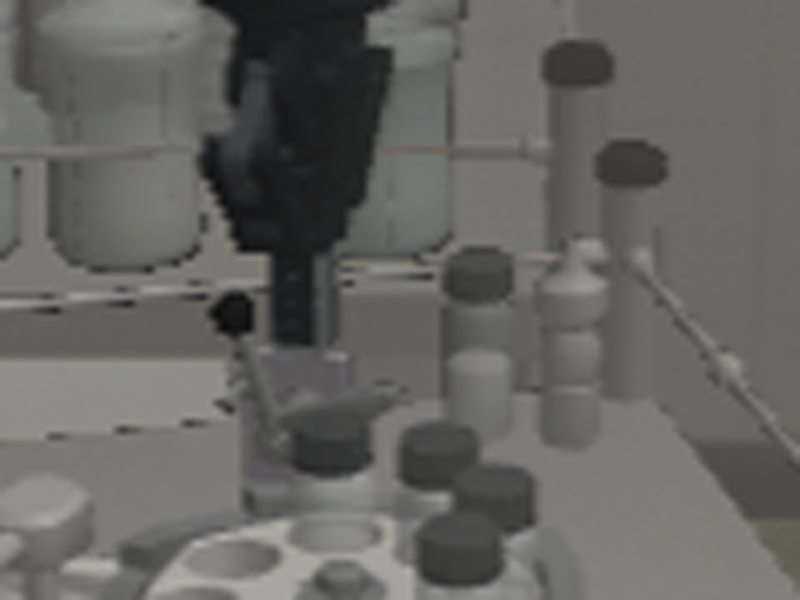

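```bash
python3 -m handwheel '[{"dx":0,"dy":0,"dz":-0.6,"rx":0,"ry":0,"rz":0},{"dx":0,"dy":0,"dz":-0.4,"rx":0,"ry":0,"rz":0},{"dx":0,"dy":0,"dz":0,"rx":0,"ry":0,"rz":0}]' 1
python3 - <<'E'
from h import *
f=crop("side","s5",215,120,335,210)
for th in (0.8,1.0,1.15):
    a=th-0.53; p=49*np.sin(a);z=66+49*np.cos(a); u,v=proj(f,[582+.957*p,11-.29*p,z]); print(th,((u-215)*6.667,(v-120)*6.667))
s=ctrl.get_state(); print(s["clock"],s["tcp_pos"].round(1))
E
```

```text
clock: 4.95
tcp_pos: [583.4, 11.2, 113.9]
eef_rot: [[0.288, 0.007, -0.957], [0.957, 0.009, 0.288], [0.01, -1.0, -0.004]]
wrist_force: [-0.6, -0.6, -0.3]
opening: 0.0
s5 scale 6.666666666666667
0.8 (np.float64(247.50065179783655), np.float64(304.6449980823316))
1.0 (np.float64(223.45672496031793), np.float64(311.22327506081))
1.15 (np.float64(207.16131910606597), np.float64(319.350069136141))
5.0 [583.2  11.2 113.9]
```

View pics/s5.png

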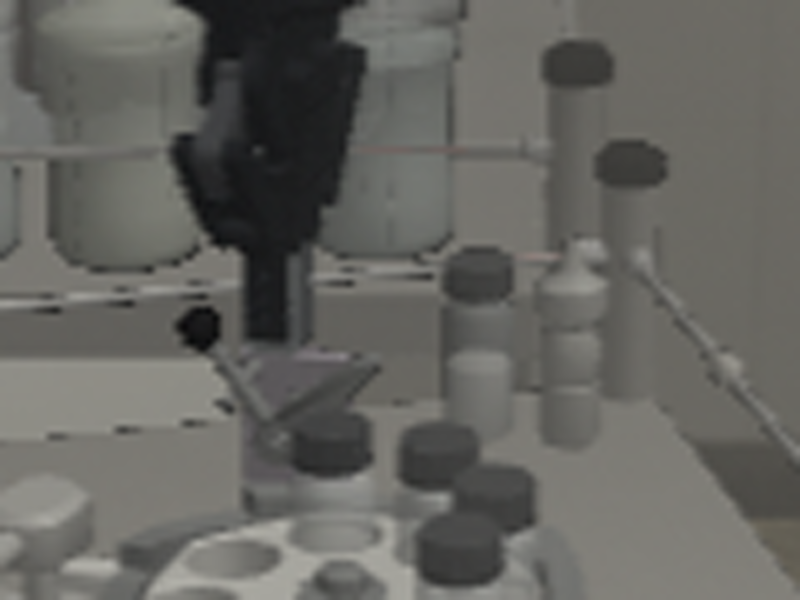

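```bash
python3 -m handwheel '[{"dx":0,"dy":-2,"dz":0.5,"rx":0,"ry":0,"rz":0},{"dx":0,"dy":-3,"dz":0.5,"rx":0,"ry":0,"rz":0},{"dx":3.2,"dy":0,"dz":4.6,"rx":0,"ry":-0.02,"rz":0},{"dx":3.2,"dy":0,"dz":4.6,"rx":0,"ry":-0.02,"rz":0},{"dx":3.2,"dy":0,"dz":4.6,"rx":0,"ry":-0.01,"rz":0},{"dx":0,"dy":0,"dz":0,"rx":0,"ry":0,"rz":0}]' 1
python3 - <<'E'
from h import *
crop("side","s6",215,120,335,210)
s=ctrl.get_state(); print(s["clock"],s["tcp_pos"].round(1),s["eef_rot"].round(3).tolist())
R=s["eef_rot"];print(R.T@(np.array([469.4,144.8,42])-s["tcp_pos"]))
E
```

```text
clock: 5.75
tcp_pos: [462.3, 146.9, 172.9]
eef_rot: [[0.24, 0.013, -0.971], [0.971, 0.01, 0.24], [0.013, -1.0, -0.01]]
wrist_force: [1.0, -0.6, 0.6]
opening: 0.001
s6 scale 6.666666666666667
5.8 [463.7 146.  173.1] [[0.24, 0.014, -0.971], [0.971, 0.01, 0.241], [0.013, -1.0, -0.011]]
[ -1.55742234 131.12668699  -4.28444404]
```

View pics/s6.png

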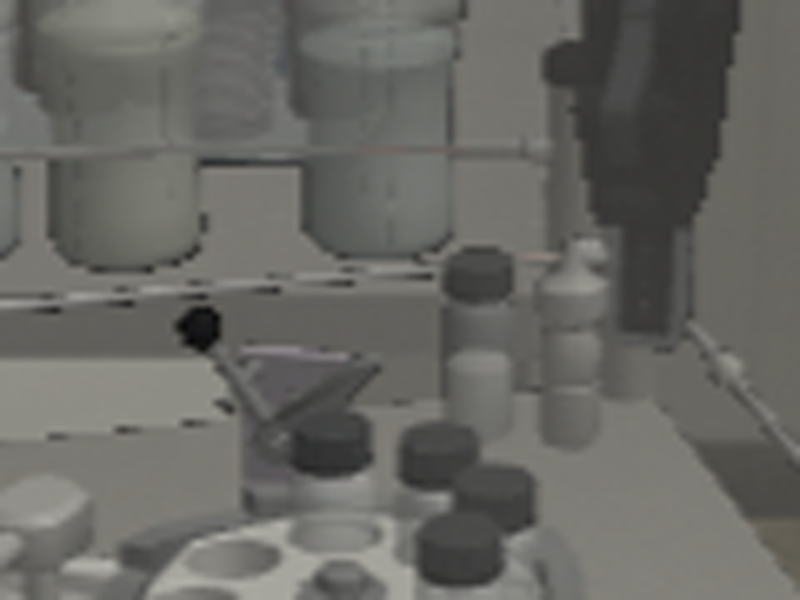

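```bash
python3 -m handwheel '[{"dx":0,"dy":4,"dz":-0.2,"rx":0.012,"ry":0,"rz":0},{"dx":0,"dy":4,"dz":-0.2,"rx":0,"ry":0,"rz":0},{"dx":0,"dy":3,"dz":0,"rx":0,"ry":0,"rz":0},{"dx":0,"dy":0,"dz":0,"rx":0,"ry":0,"rz":0}]' 1
python3 - <<'E'
from h import *
crop("side","s7",265,140,385,230)
f=cams.grab_frame("wrist"); cv2.imwrite("pics/w7.png",f["pixels"][:,:,::-1])
s=ctrl.get_state(); print(s["clock"],s["tcp_pos"].round(1),s["eef_rot"].round(3).tolist())
R=s["eef_rot"];print(R.T@(np.array([469.4,144.8,42])-s["tcp_pos"]))
E
```

```text
clock: 6.3
tcp_pos: [473.3, 144.3, 64.2]
eef_rot: [[0.243, 0.01, -0.97], [0.97, 0.014, 0.243], [0.016, -1.0, -0.007]]
wrist_force: [-0.2, -0.4, -0.3]
opening: 0.004
s7 scale 6.666666666666667
6.4 [474.4 144.7  66.2] [[0.243, 0.014, -0.97], [0.97, 0.015, 0.243], [0.018, -1.0, -0.01]]
[-1.58642148 24.08584944  5.09855264]
```

View pics/s7.png

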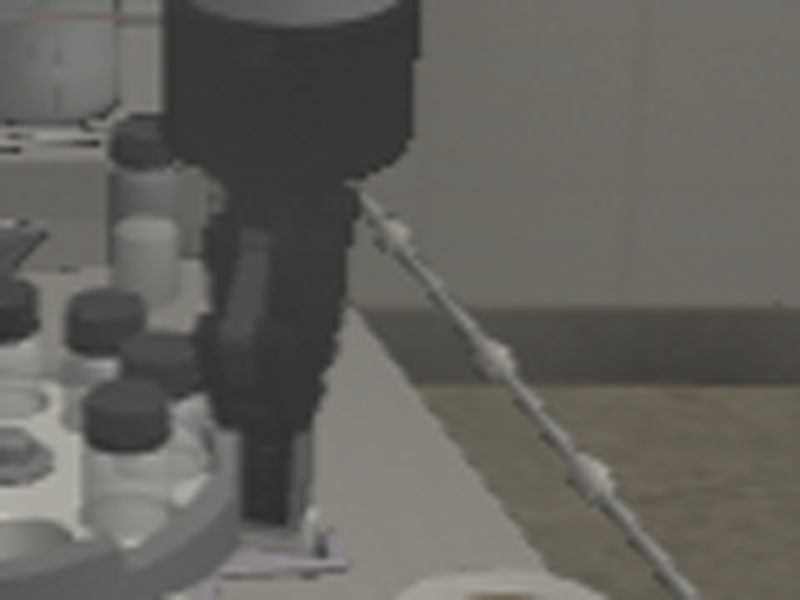

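View pics/w7.png

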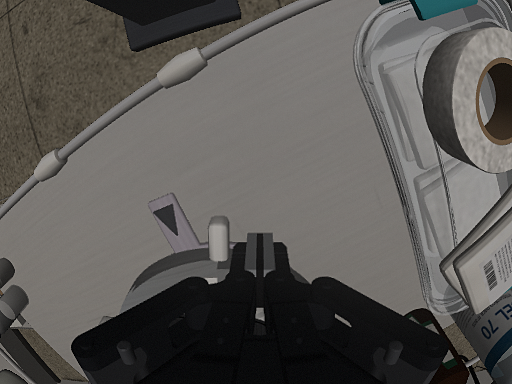

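```bash
python3 -m handwheel '[{"dx":-0.1,"dy":0.5,"dz":0.7,"rx":0.01,"ry":0,"rz":0},{"dx":0,"dy":2,"dz":0,"rx":0,"ry":0,"rz":0},{"dx":0,"dy":0,"dz":0,"rx":0,"ry":0,"rz":0}]' 1
python3 - <<'E'
from h import *
crop("side","s8",265,140,385,230)
f=crop("wrist","w8",130,150,350,315)
s=ctrl.get_state(); print(s["clock"],s["tcp_pos"].round(1),s["eef_rot"].round(3).tolist())
R=s["eef_rot"];print(R.T@(np.array([469.4,144.8,42])-s["tcp_pos"]))
E
```

```text
clock: 6.78
tcp_pos: [468.7, 146.0, 43.9]
eef_rot: [[0.243, 0.009, -0.97], [0.97, 0.019, 0.243], [0.02, -1.0, -0.004]]
wrist_force: [-0.7, -0.5, 0.2]
opening: -0.002
s8 scale 6.666666666666667
w8 scale 3.6363636363636362
6.875 [469.5 146.2  44.8] [[0.243, 0.011, -0.97], [0.97, 0.019, 0.243], [0.021, -1.0, -0.006]]
[-1.43468116  2.77835168 -0.22000248]
```

View pics/s8.png

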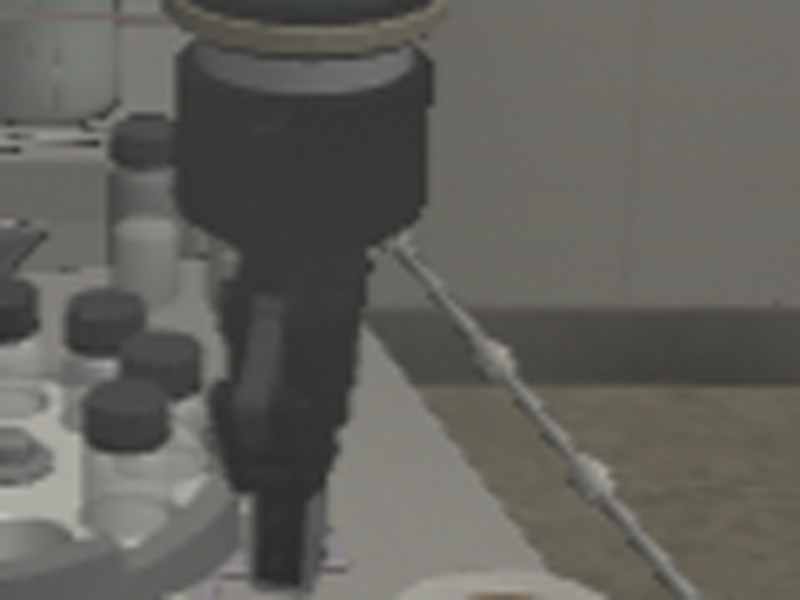

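View pics/w8.png

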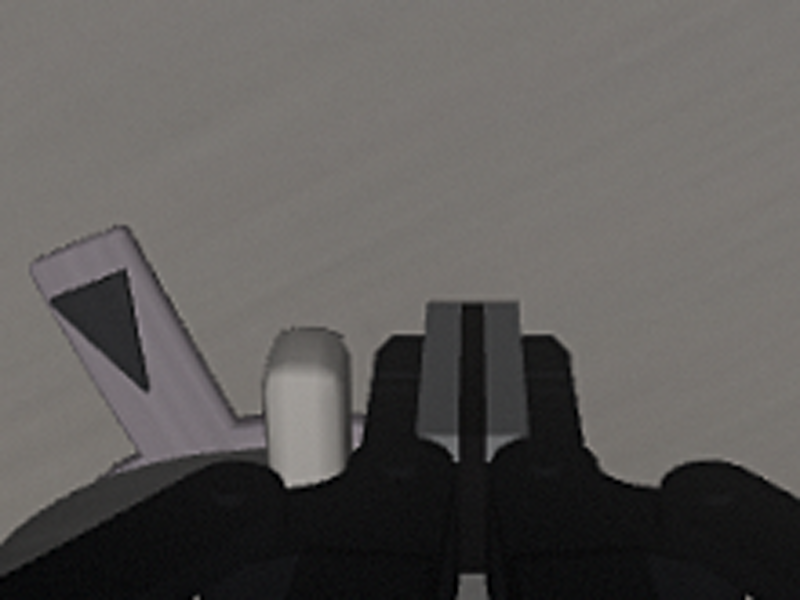

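```bash
python3 -m handwheel '[{"dx":-0.6,"dy":0.2,"dz":0,"rx":0,"ry":-0.03,"rz":0.01},{"dx":-0.6,"dy":0.1,"dz":0,"rx":0,"ry":-0.06,"rz":0.01},{"dx":-0.6,"dy":0,"dz":0,"rx":0,"ry":-0.06,"rz":0},{"dx":-0.6,"dy":0,"dz":0,"rx":0,"ry":-0.06,"rz":0},{"dx":-0.6,"dy":0,"dz":0,"rx":0,"ry":-0.06,"rz":0},{"dx":-0.6,"dy":0,"dz":0,"rx":0,"ry":-0.06,"rz":0},{"dx":0,"dy":0,"dz":0,"rx":0,"ry":0,"rz":0}]' 1
python3 - <<'E'
from h import *
f=crop("wrist","w9",130,150,350,315)
s=ctrl.get_state(); p=s["tcp_pos"];print(s["clock"],p.round(1),s["eef_rot"].round(3).tolist())
d=p[:2]-[555.5,93.5];print("r,az",np.hypot(*d),np.degrees(np.arctan2(d[1],d[0]))%360, "tool x az",np.degrees(np.arctan2(s["eef_rot"][1,0],s["eef_rot"][0,0])))
E
```

```text
clock: 7.75
tcp_pos: [465.8, 108.5, 44.9]
eef_rot: [[-0.102, 0.009, -0.995], [0.995, -0.002, -0.102], [-0.003, -1.0, -0.009]]
wrist_force: [-0.3, 0.8, 0.5]
opening: -0.003
w9 scale 3.6363636363636362
7.8 [465.8 108.7  44.9] [[-0.101, 0.009, -0.995], [0.995, -0.002, -0.101], [-0.003, -1.0, -0.009]]
r,az 90.96586786771078 170.37751075768858 tool x az 95.82295132725932
```

View pics/w9.png

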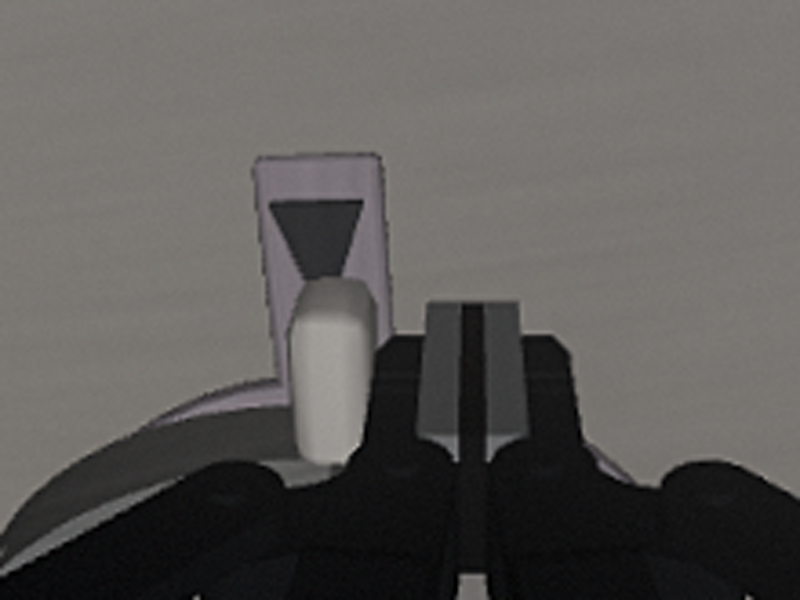

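```bash
python3 - <<'E'
from h import *
f=cams.grab_frame("wrist")
A=np.array([555.5,93.5])
for u,v in [(333,320),(333,400),(328,455)]:
    p=atz(f,130+u/3.63636,150+v/3.63636,46,True);d=p[:2]-A
    print(p.round(1),np.hypot(*d).round(1),np.degrees(np.arctan2(d[1],d[0]))%360)
for u,v in [(317,155),(330,280)]:
    p=atz(f,130+u/3.63636,150+v/3.63636,11,True);d=p[:2]-A
    print("ptr",p.round(1),np.hypot(*d).round(1),np.degrees(np.arctan2(d[1],d[0]))%360)
E
```

```text
[451.5  88.2  46. ] 104.1 182.89840535753075
[464.4  88.8  46. ] 91.2 182.96154011419284
[474.1  88.4  46. ] 81.6 183.55903461085364
ptr [441.9  80.9  11. ] 114.3 186.32868160988042
ptr [464.   84.1  11. ] 91.9 185.8406467894932
```

```bash
python3 -m handwheel '[{"dx":-0.5,"dy":0.2,"dz":0.3,"rx":0,"ry":-0.06,"rz":0},{"dx":-0.6,"dy":0,"dz":0.2,"rx":0,"ry":-0.06,"rz":0},{"dx":-0.6,"dy":0,"dz":0,"rx":0,"ry":-0.06,"rz":0},{"dx":-0.6,"dy":0,"dz":0,"rx":0,"ry":-0.06,"rz":0},{"dx":0,"dy":0,"dz":0,"rx":0,"ry":0,"rz":0}]' 1
python3 - <<'E'
from h import *
f=crop("wrist","w10",130,150,350,315)
s=ctrl.get_state(); p=s["tcp_pos"];print(s["clock"],p.round(1),s["eef_rot"].round(3).tolist())
d=p[:2]-[555.5,93.5];print("r,az",np.hypot(*d),np.degrees(np.arctan2(d[1],d[0]))%360, "tool x az",np.degrees(np.arctan2(s["eef_rot"][1,0],s["eef_rot"][0,0])))
E
```

```text
clock: 8.48
tcp_pos: [465.4, 86.2, 43.4]
eef_rot: [[-0.338, 0.01, -0.941], [0.941, -0.002, -0.339], [-0.006, -1.0, -0.009]]
wrist_force: [0.2, 0.6, 0.0]
opening: -0.0
w10 scale 3.6363636363636362
8.525 [465.4  86.4  43.4] [[-0.338, 0.01, -0.941], [0.941, -0.002, -0.338], [-0.006, -1.0, -0.009]]
r,az 90.42431130371634 184.53301632205466 tool x az 109.75394775780165
```

View pics/w10.png

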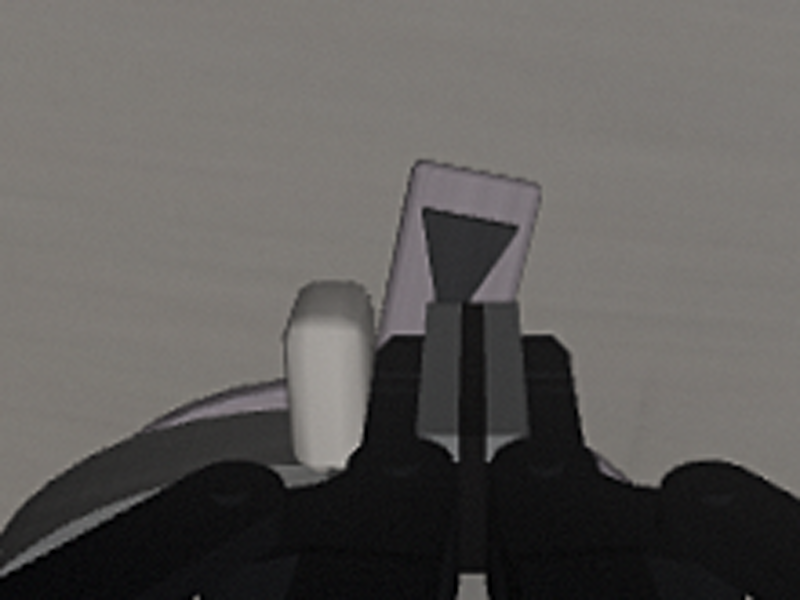

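```bash
python3 -m handwheel '[{"dx":-0.6,"dy":0,"dz":0.1,"rx":0,"ry":-0.06,"rz":0},{"dx":-0.6,"dy":0,"dz":0.1,"rx":0,"ry":-0.06,"rz":0},{"dx":0,"dy":0,"dz":0,"rx":0,"ry":0,"rz":0}]' 1
python3 - <<'E'
from h import *
f=crop("wrist","w11",130,150,350,315)
import pickle; pickle.dump({k:f[k] for k in("camera_matrix","cam_to_world")},open("w11.pkl","wb"))
crop("top","t11",195,145,315,235);crop("side","s11",215,150,345,245)
s=ctrl.get_state(); p=s["tcp_pos"];print(s["clock"],p.round(1))
d=p[:2]-[555.5,93.5];print("r,az",np.hypot(*d),np.degrees(np.arctan2(d[1],d[0]))%360, "tool x az",np.degrees(np.arctan2(s["eef_rot"][1,0],s["eef_rot"][0,0])))
E
```

```text
clock: 8.9
tcp_pos: [467.4, 75.1, 43.4]
eef_rot: [[-0.447, 0.009, -0.895], [0.895, -0.002, -0.447], [-0.006, -1.0, -0.007]]
wrist_force: [-1.0, 0.3, 0.0]
opening: 0.002
w11 scale 3.6363636363636362
t11 scale 6.666666666666667
s11 scale 6.153846153846154
9.05 [467.3  75.3  43.4]
r,az 90.0249072644752 191.6369583943821 tool x az 116.5610285994213
```

View pics/w11.png

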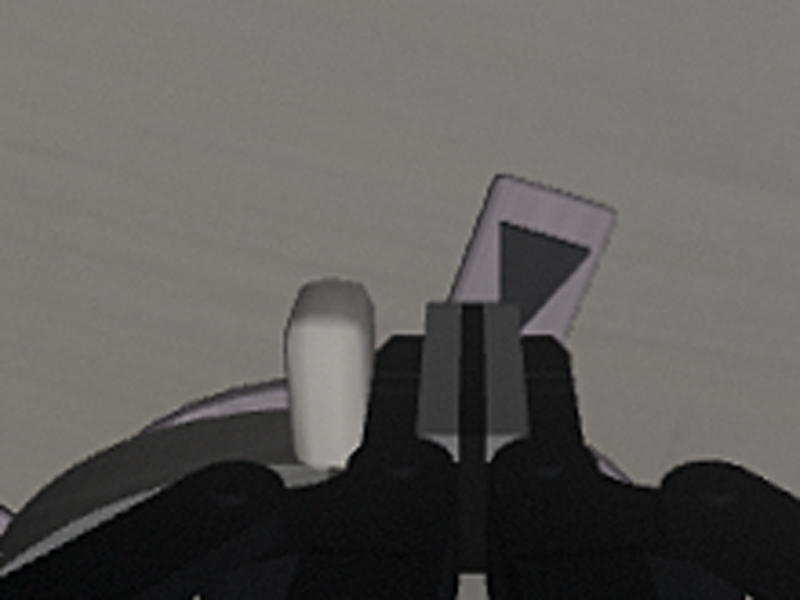

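View pics/t11.png

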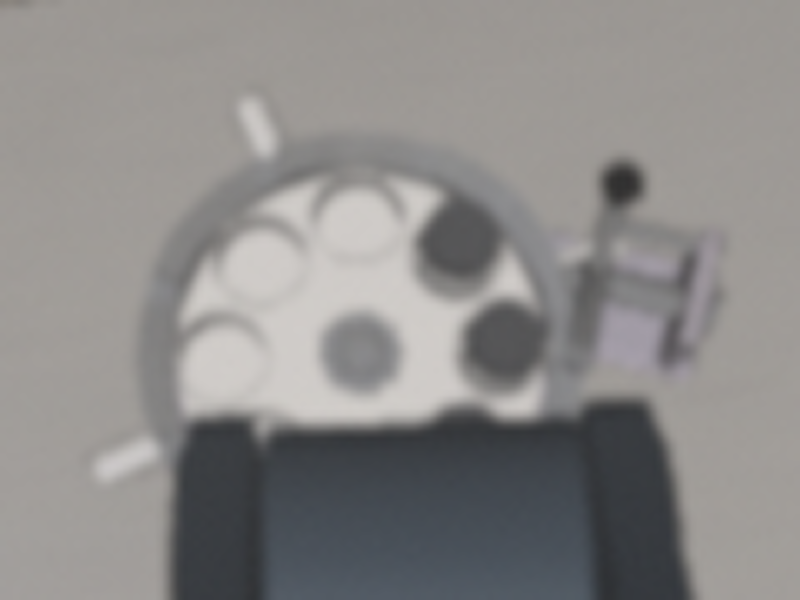

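View pics/s11.png

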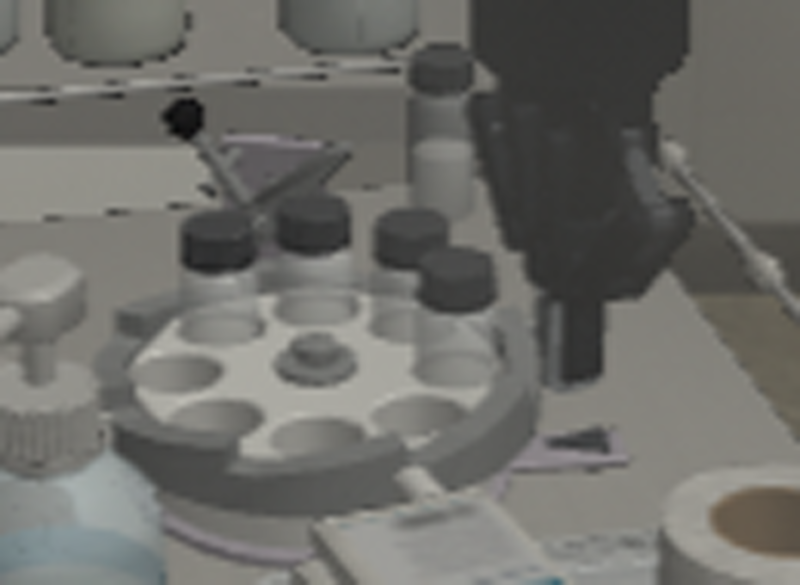

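```bash
python3 - <<'E'
from h import *
import pickle
ft=cams.grab_frame("top")
A=np.array([555.5,93.5])
def az(a,b,z):
    p=atz(ft,195+a/6.6667,145+b/6.6667,z);d=p[:2]-A; return np.hypot(*d).round(1),np.arctan2(d[1],d[0])
for n,p,q,z in [("back",(435,115),(258,127),46),("left",(117,282),(128,459),46),("c",(472,434),(503,338),86),("d",(503,325),(460,235),86)]:
    a,b=az(*p,z),az(*q,z); print(n,a,b,(b[1]-a[1]+np.pi)%(2*np.pi)-np.pi)
w=pickle.load(open("w11.pkl","rb"))
for u,v in [(332,320),(332,400),(328,460)]:
    p=atz(w,130+u/3.63636,150+v/3.63636,46,True);d=p[:2]-A
    print(p.round(1),np.hypot(*d).round(1),np.degrees(np.arctan2(d[1],d[0]))%360)
E
```

```text
back (np.float64(90.5), np.float64(-0.28427021688044984)) (np.float64(89.4), np.float64(0.44531695469934235)) 0.7295871715797921
left (np.float64(90.0), np.float64(1.3164498772744826)) (np.float64(90.3), np.float64(2.0381482905225523)) 0.7216984132480695
c (np.float64(51.2), np.float64(-2.255415965065025)) (np.float64(49.6), np.float64(-1.5510791285405368)) 0.7043368365244884
d (np.float64(49.8), np.float64(-1.460526602377237)) (np.float64(49.9), np.float64(-0.7515975191636689)) 0.708929083213568
[460.2  51.1  46. ] 104.3 203.96706008203245
[471.9  56.1  46. ] 91.6 204.07924700193558
[481.7  59.7  46. ] 81.2 204.63592384787918
```

```bash
python3 -m handwheel '[{"dx":0.8,"dy":0,"dz":0.2,"rx":0,"ry":0,"rz":0},{"dx":0.4,"dy":0,"dz":0.4,"rx":0,"ry":0,"rz":0},{"dx":0,"dy":-4,"dz":0,"rx":0,"ry":0,"rz":0},{"dx":0,"dy":-5,"dz":0,"rx":0,"ry":0,"rz":0},{"dx":0,"dy":-5,"dz":0,"rx":0,"ry":0,"rz":0},{"dx":0,"dy":0,"dz":0,"rx":0,"ry":0.15,"rz":0},{"dx":0,"dy":0,"dz":0,"rx":0,"ry":0.15,"rz":0},{"dx":0,"dy":0,"dz":0,"rx":0,"ry":0.15,"rz":0},{"dx":0,"dy":0,"dz":0,"rx":0,"ry":0.15,"rz":0},{"dx":0,"dy":0,"dz":0,"rx":0,"ry":0.14,"rz":0},{"dx":0,"dy":0,"dz":0,"rx":0,"ry":0,"rz":0}]' 1
python3 - <<'E'
from h import *
s=ctrl.get_state(); p=s["tcp_pos"];print(s["clock"],p.round(1),s["eef_rot"].round(3).tolist())
print(s["eef_rot"].T@(np.array([644,-8,165])-p))
crop("side","s12",215,150,345,245)
E
```

```text
clock: 10.48
tcp_pos: [451.1, 86.9, 187.8]
eef_rot: [[0.295, 0.01, -0.956], [0.956, -0.002, 0.295], [0.001, -1.0, -0.01]]
wrist_force: [0.0, 0.1, 0.9]
opening: 0.003
10.475 [451.1  86.9 187.8] [[0.295, 0.01, -0.956], [0.956, -0.002, 0.295], [0.001, -1.0, -0.01]]
[ -33.89784885   24.91165967 -212.09500515]
s12 scale 6.153846153846154
```

View pics/s12.png

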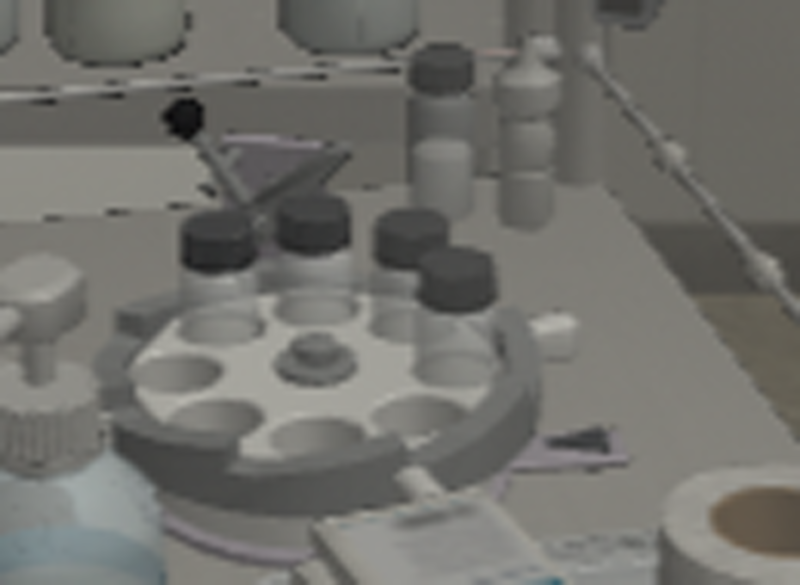

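```bash
python3 -m handwheel '[{"dx":-0.7,"dy":0,"dz":-4.2,"rx":0,"ry":0,"rz":0},{"dx":-0.7,"dy":0,"dz":-4.2,"rx":0,"ry":0,"rz":0},{"dx":-0.7,"dy":0,"dz":-4.2,"rx":0,"ry":0,"rz":0},{"dx":-0.7,"dy":0,"dz":-4.2,"rx":0,"ry":0,"rz":0},{"dx":-0.6,"dy":0,"dz":-4.2,"rx":0,"ry":0,"rz":0},{"dx":0,"dy":0,"dz":0,"rx":0,"ry":0,"rz":0},{"dx":0,"dy":0,"dz":0,"rx":0,"ry":0,"rz":0}]' 1
python3 - <<'E'
from h import *
s=ctrl.get_state(); p=s["tcp_pos"];print(s["clock"],p.round(1),s["eef_rot"].round(3).tolist())
print(s["eef_rot"].T@(np.array([644,-8,111])-p))
f=cams.grab_frame("wrist"); cv2.imwrite("pics/w13.png",f["pixels"][:,:,::-1])
E
```

```text
clock: 11.4
tcp_pos: [646.6, -7.4, 188.6]
eef_rot: [[0.27, 0.008, -0.963], [0.963, -0.001, 0.27], [0.001, -1.0, -0.008]]
wrist_force: [-0.3, 0.1, 0.2]
opening: 0.001
11.4 [646.6  -7.4 188.6] [[0.27, 0.008, -0.963], [0.963, -0.001, 0.27], [0.001, -1.0, -0.008]]
[-1.35240284 77.53322823  2.95257084]
```

View pics/w13.png

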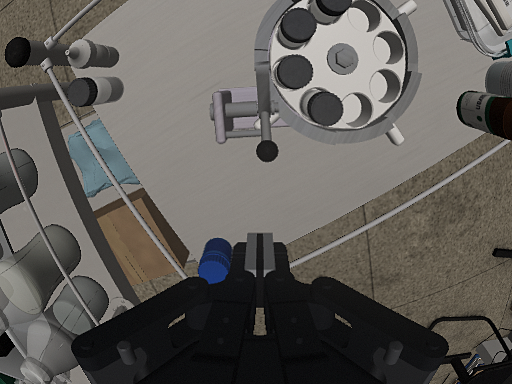

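```bash
python3 - <<'E'
from h import *
f=cams.grab_frame("wrist");p=atz(f,266.5,150.5,106,True);s=ctrl.get_state();print(p,s["eef_rot"].T@(p-s["tcp_pos"]))
E
python3 -m handwheel '[{"dx":-0.1,"dy":3,"dz":0,"rx":0,"ry":0,"rz":0},{"dx":0,"dy":2,"dz":0,"rx":0,"ry":0,"rz":0},{"dx":0,"dy":1.8,"dz":0,"rx":0,"ry":0,"rz":0},{"dx":0,"dy":0,"dz":0,"rx":0,"ry":0,"rz":0},{"dx":0,"dy":0,"dz":0,"rx":0,"ry":0,"rz":0}]' 1
python3 - <<'E'
from h import *
crop("side","s14",205,110,325,200)
crop("wrist","w14",150,110,370,275)
E
```

```text
[608.79039681   7.39984067 106.        ] [ 3.80188355 82.56014069 41.00881799]
clock: 12.12
tcp_pos: [645.6, -6.4, 121.3]
eef_rot: [[0.266, 0.011, -0.964], [0.964, -0.002, 0.266], [0.001, -1.0, -0.011]]
wrist_force: [0.4, -0.3, 0.8]
opening: 0.0
s14 scale 6.666666666666667
w14 scale 3.6363636363636362
```

View pics/s14.png

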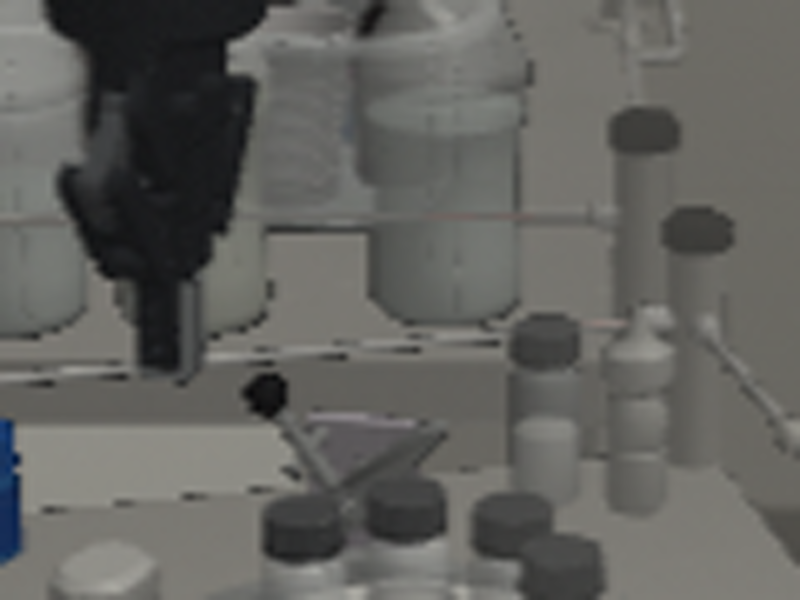

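View pics/w14.png

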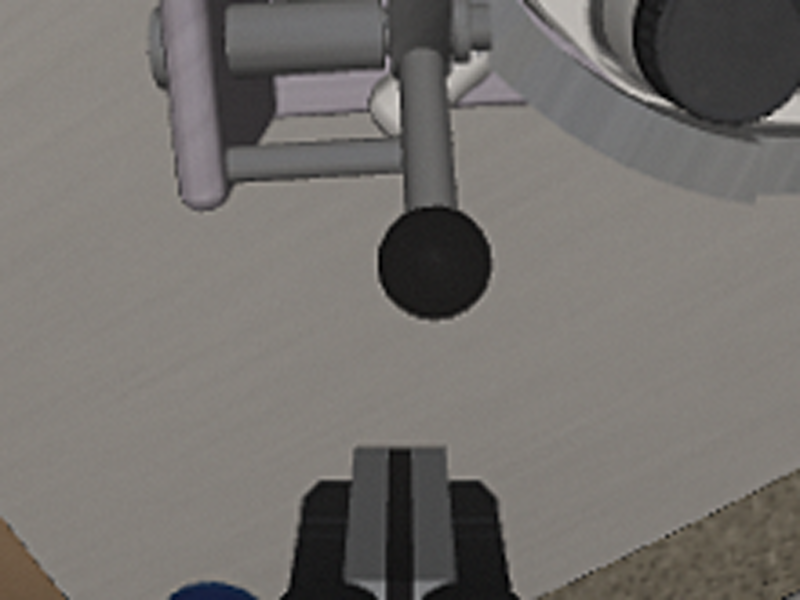

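```bash
python3 -m handwheel '[{"dx":0.3,"dy":1.2,"dz":0,"rx":0,"ry":0,"rz":0},{"dx":0,"dy":0,"dz":1,"rx":0,"ry":0,"rz":0},{"dx":0,"dy":0,"dz":1,"rx":0,"ry":0,"rz":0},{"dx":0,"dy":0,"dz":1,"rx":0,"ry":0,"rz":0},{"dx":0,"dy":0,"dz":0.8,"rx":0,"ry":0,"rz":0},{"dx":0,"dy":0,"dz":0,"rx":0,"ry":0,"rz":0}]' 1
python3 - <<'E'
from h import *
crop("side","s15",205,110,325,200)
crop("wrist","w15",150,110,370,275)
E
```

```text
clock: 12.98
tcp_pos: [607.2, 7.6, 109.2]
eef_rot: [[0.266, 0.012, -0.964], [0.964, -0.002, 0.266], [0.002, -1.0, -0.012]]
wrist_force: [0.5, 0.4, -1.3]
opening: 0.002
s15 scale 6.666666666666667
w15 scale 3.6363636363636362
```

View pics/s15.png

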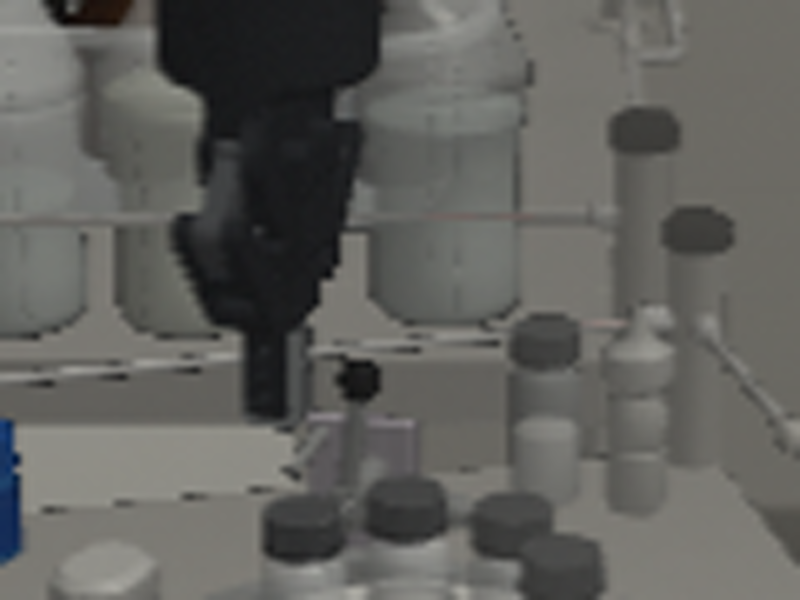

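View pics/w15.png

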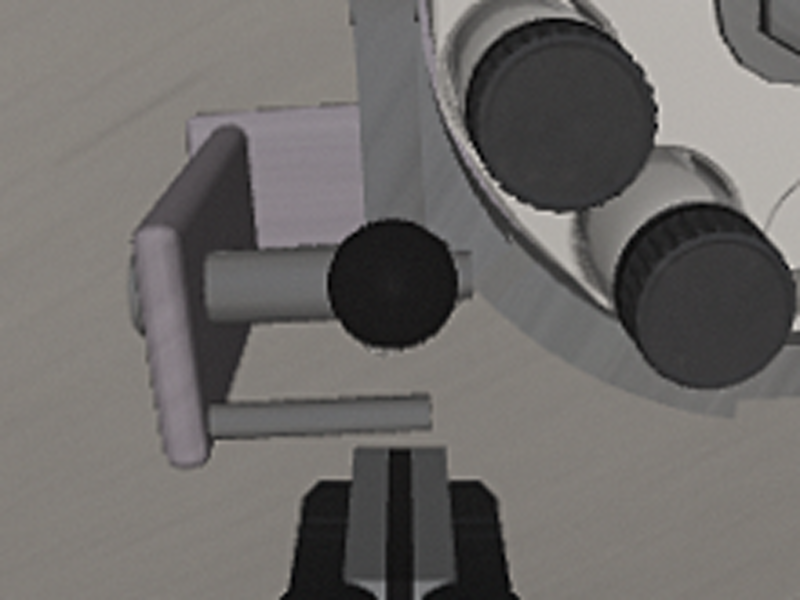

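```bash
python3 -m handwheel '[{"dx":0,"dy":0,"dz":0,"rx":0,"ry":0,"rz":0},{"dx":0,"dy":0,"dz":0,"rx":0,"ry":0,"rz":0},{"dx":0,"dy":0,"dz":0,"rx":0,"ry":0,"rz":0}]' 1
python3 - <<'E'
from h import *
crop("side","s16",205,125,325,215)
E
```

```text
clock: 13.45
tcp_pos: [608.4, 7.2, 109.1]
eef_rot: [[0.266, 0.013, -0.964], [0.964, -0.002, 0.266], [0.002, -1.0, -0.013]]
wrist_force: [-0.3, -0.6, -0.5]
opening: 0.002
s16 scale 6.666666666666667
```

View pics/s16.png

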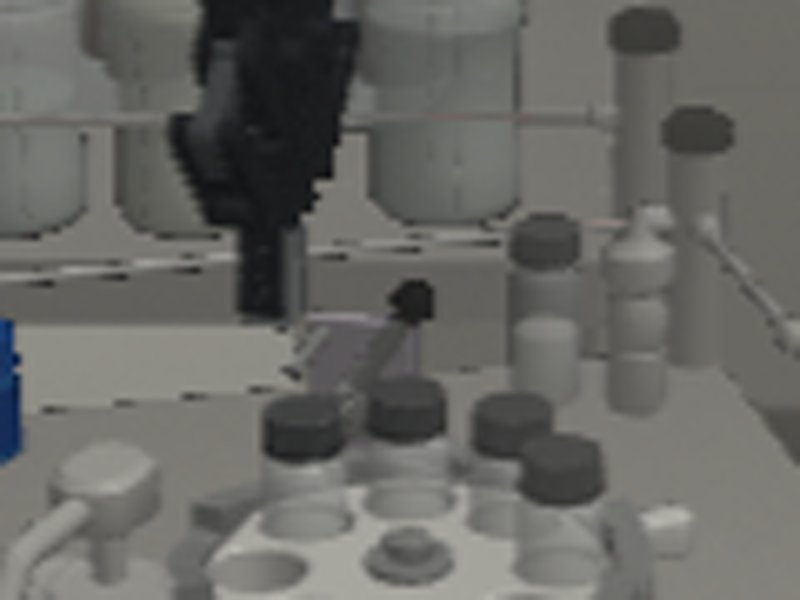

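```bash
python3 -m handwheel '[{"dx":0,"dy":-2,"dz":-1,"rx":0,"ry":0,"rz":0},{"dx":0,"dy":-4,"dz":0,"rx":0,"ry":0,"rz":0},{"dx":0,"dy":-4,"dz":0,"rx":0,"ry":0,"rz":0},{"dx":-4,"dy":0,"dz":0,"rx":0,"ry":0,"rz":0},{"dx":-4,"dy":0,"dz":0,"rx":0,"ry":0,"rz":0},{"dx":-4,"dy":0,"dz":0,"rx":0,"ry":0,"rz":0},{"dx":-4,"dy":0,"dz":0,"rx":0,"ry":0,"rz":0},{"dx":0,"dy":0,"dz":0,"rx":0,"ry":0,"rz":0},{"dx":0,"dy":0,"dz":0,"rx":0,"ry":0,"rz":0}]' 1
python3 - <<'E'
from h import *
crop("top","t17",195,145,315,235)
crop("side","s17",215,160,325,242)
f=cams.grab_frame("wrist"); cv2.imwrite("pics/w17.png",f["pixels"][:,:,::-1])
E
```

```text
clock: 14.62
tcp_pos: [573.5, -153.6, 212.3]
eef_rot: [[0.265, 0.013, -0.964], [0.964, -0.002, 0.265], [0.001, -1.0, -0.014]]
wrist_force: [-0.8, 0.8, 0.3]
opening: 0.001
t17 scale 6.666666666666667
s17 scale 7.2727272727272725
```

View pics/t17.png

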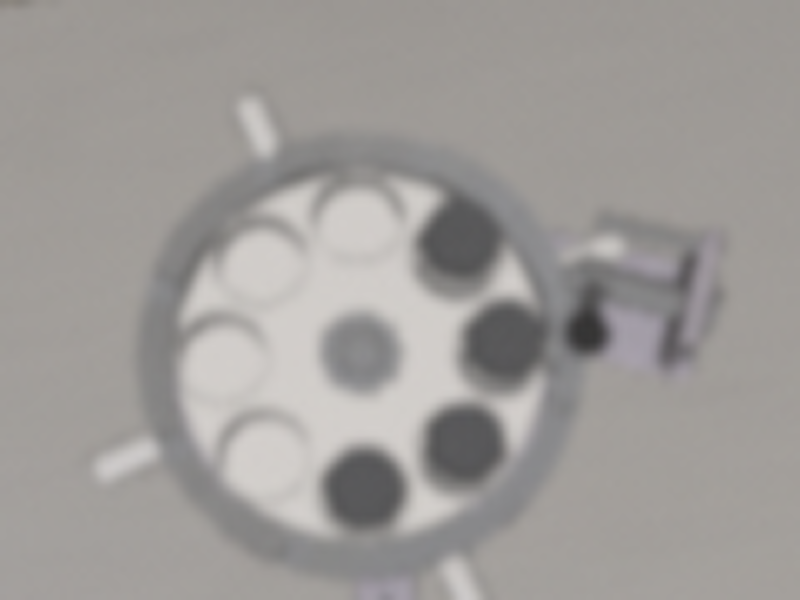

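View pics/s17.png

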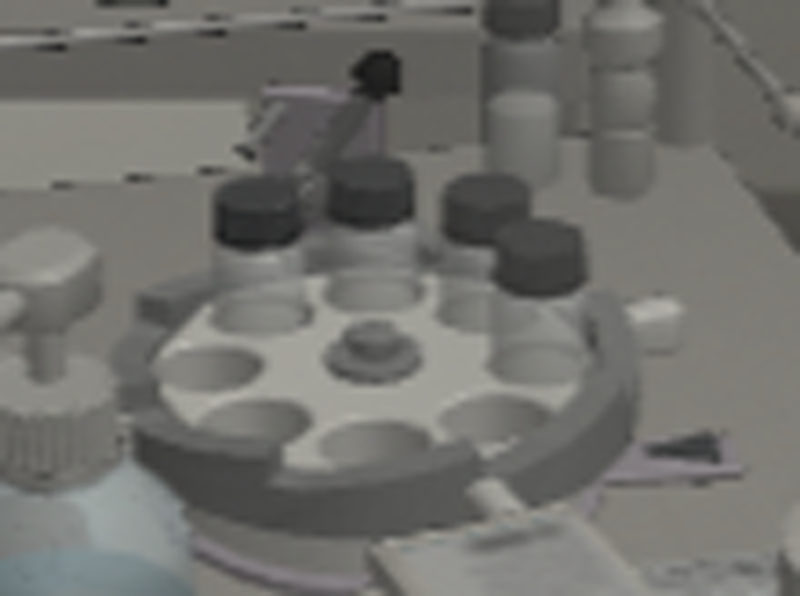

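View pics/w17.png

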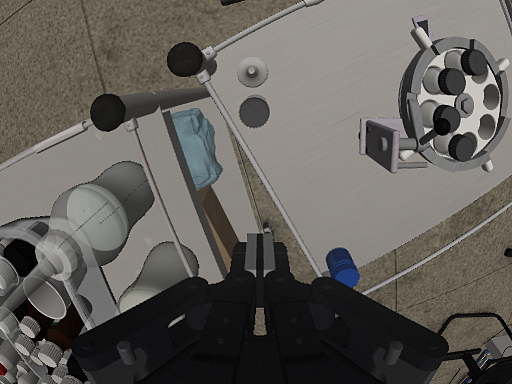

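```bash
python3 -c "
from bench import ctrl
print(ctrl.close_job())"
```

```text
the job is handed in; nothing more can be done
None
```

The wheel is one notch back with the due vial at the pointer, the pawl is down, and the job is handed in at about 15 s of the 61 s allowed. I threw the pawl right over with the shut fingertips and pushed the front-left lug round its arc. Then I tipped the ball back until the pawl fell shut and drew the arm clear.

**Wheel:** comparing two lugs and two caps in the top view before and after, it turned 0.70 to 0.73 rad, inside the 0.64 to 0.785 window. That was measured before the pawl dropped. Afterwards the top and side pictures show the lugs and caps unmoved.

**Pawl:** the ball is back at the same pixels as at the start in both the top and side views. I could not see the nose itself.

**Vials and surroundings:** all four vials stand upright in their pockets, and the things in view round about look unmoved. The arm was clear of everything, with wrist force under 1.5 N at every reading.

**Disagreement:** my measurements of the pointer's direction from the different views differed by about 2 degrees. The knob's position differed by about 2 mm. Both were too small to matter.

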